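# Shut the centrifuge and start the spin

### The arm

A 6-joint arm with a two-finger parallel gripper is mounted at the origin on the work surface. World frame = base frame: x ahead of the robot, y to its left, z up, the work surface at z = 0. Lengths are in mm, angles in rad, forces in N, time in s.
With the tool pointing down it reaches from about 275 to 750 mm from the base axis. Payload 10.2 kg.
Tool frame: the origin (TCP) lies midway between the tips of the shut fingers; the grasp point (between the pads) lies 19 mm behind it; z points along the fingers, y is the line along which they close (so a half turn about z gives the same grasp; the last joint's range is limited). The gripper opens to 85 mm and grips with 20 to 120 N. Pads are 22 mm wide; open, the fingers measure 114 mm over their backs; the gripper's body (76 mm by 85 mm) begins 54 mm behind the grasp point. The pads swing forward as they close: fully open they stand 13 mm farther back than shut.
Start: joints at [1.064, 0.313, 1.498, -0, 1.331, -0.223], TCP at [147.016, 504.001, 198.794] pointing down, gripper open.
Joint ranges: [-2.94, 2.94], [-0.97, 2.17], [0.19, 2.56], [-1.23, 4.37], [0.02, 3.11], [-2.88, 2.88]. Speed limits (rad/s): [2.39, 2.39, 3.01, 3.14, 3.14, 3.14].

### API

Orientations are given as a unit quaternion [w, x, y, z].
In Python, from rig import ctrl, capture, camera_info gives the robot as it stands.
- The arm moves only by the tool apply_moves, never from a script. Its argument "targets" is a list of rows, each a list of 3 entries, a list of its own where there are three numbers: the finger opening in mm, from 0 to 85.4, then the shift along the world's x, y, z in mm, then the turn, a rotation vector about the world's x, y, z in degrees. In form: [[grip, [dx, dy, dz], [rx, ry, rz]], ...]. A call has 1 to 20 rows; each row is the pose to reach, as a shift and turn from the pose commanded when the call began; what a row does not reach only later rows make up. A row lasts 1/10 s, in which the tool goes at most 50 mm and 8.59 degrees, less where a joint would pass 70% of its speed; a pose out of reach is approached as far as the arm can. A call with a gripper value outside its range is refused whole. The fingers move at their own pace and stop on an object; "squeeze" is the grip in N (left out, the last holds). Time passes only in rows, so rows that repeat a pose let the fingers close. It gives the time, the measured TCP pose, the force, the opening and the grip force at its end, in the units of the state.
- ctrl.sense(): the state, without advancing time (a new reading comes with each control period).
- capture(name): name is "scene" or "top" or "wrist"; returns (picture, depth): 420x560x3 uint8, blue, green, red; 420x560 float32, mm along the optical axis (not along the pixel's ray), 0 where there is no reading.
- camera_info(name): a dict with "vfov" (degrees; the focal length in pixels is half the picture's height over the tangent of half this angle, whatever the lens; pixels are square), "cx", "cy" (the principal point, pixels), "k1" (the pictures are not rectified: a ray, as slopes to the right and down, at radius r is drawn at 1 + k1 r^2 times it, then the intrinsics apply), "extrinsics" (4x4, takes a point from camera to world coordinates). Camera axes: x right, y down, z forward; pixel columns grow to the right and rows downward; lengths in mm; the calibration is good to about 2 mm. A picture is of the moment at which its call begins: read the wrist's pose just before it. camera_info takes no time and is no camera call; for the wrist camera it gives the pose at the moment of the call.
- ctrl.finish_job(): hands the job in; it is judged then, once.
The state is a dict: "time_s": time; "joints": joint angles; "dq": joint speeds; "tau": joint torques, N m; "eef_pos": TCP position; "ee_rot": TCP orientation; "force": force on the tool from outside, world axes, zero at the start; "wrist_torque": the same for the moment, N m; "grip_width": opening from 0.0 (shut) to 1.0 (fully open); "grip_force": force on a finger pad.
Only numpy, scipy, OpenCV 4.12 (cv2) and the standard library are available. Lean on these libraries where they do the work, as an engineer would, in place of code of your own. Each camera call takes 0.05 s, during which the arm holds its last target. There are 200 camera calls.

### The job

Start the loaded bench centrifuge: push its open lid fully down with the fingertips from the outside, without slamming it and without gripping it or touching its inside, then press the round start key all the way in with a fingertip and let it come out again. Do not press start before the lid is down, do not press the square stop key, and leave the racks, tubes and other things on the desk where they are.

Things in the scene. Friction and masses are not known exactly. Their poses are not given: they have to be found in the camera images.
- centrifuge: white bench centrifuge, 280 mm deep (its x), 250 wide (its y), 140 high to its deck; it does not move. Origin: centre of its underside; z up, -x to its front (roughly towards the robot). Its front 75 mm is a control panel sloping 28 degrees from level, from 98 mm high at the front edge (x = -140 mm) to 138 mm (x = -65 mm); behind it the lid covers the round rotor chamber with six capped tubes
- lid (a joint): lid angle, rad: 0 = fully down (hard stop), grows as it opens, 1.3 = fully open; starts at 0.85 to 1.2. A slab 185 mm from hinge to front edge, 220 wide, 24 thick, grey outside with a round window, hinged along the back of the deck. Open, its outer face looks back and up. A stiff hinge holds it wherever it is left; pushing it down takes 0.5 to 5 N square to its face at 140 mm from the hinge
- lid_hinge (a point): middle of the lid's hinge axis, at (125, 0, 142) mm in the centrifuge's frame. Turns with the lid: with the lid shut its axes are the centrifuge's; y lies along the hinge, -x runs along the lid to its front edge, z is square to the lid, outwards. The lid's outer face is at z = +24 mm in this frame
- lid_front (a point): middle of the lid's front edge on the outer face, 185 mm from the hinge axis and 24 mm outwards; moves with the lid (axes as lid_hinge)
- start_key (a joint): travel of the round start key, m: 0 = out, 0.004 = fully pressed. A spring key that moves square to the panel: about 1.3 N to start moving, 4.7 N fully down; it comes out again when let go
- start_top (a point): centre of the top of the round start key, 28 mm across, white, 9 mm proud of the panel, near the panel's right-hand end as seen from the front (centrifuge point (-107, -90, 126) mm, key out). Its z points out of the panel: 28 degrees from up, leaning to the front. Left of it on the panel: square stop key, display, and at the left end a black knob 16 mm tall
- stop_key (a joint): travel of the square stop key, m: 0 = out, 0.004 = fully pressed
- stop_top (a point): centre of the top of the square stop key, 20 x 20 mm, white, 60 mm left of the start key (centrifuge point (-107, -30, 126) mm); leave alone
- tube_rack: loose white rack beside the centrifuge with 24 capped blood tubes, 188 x 78 mm, 105 mm high to the caps; origin: centre of its underside; leave alone
- tube_beaker: loose clear beaker beside the centrifuge, 72 mm across, with four capped tubes standing in it, 110 mm high; origin: centre of its underside; leave alone
- timer: loose white bench timer behind the centrifuge, 45 x 68 x 16 mm; origin: centre of its underside; leave alone
- needle_box: loose open carton of needles, 75 x 130 x 70 mm, off to one side of the centrifuge; origin: centre of its underside; leave alone
- cotton_jar: loose steel jar of cotton balls, 96 mm across, 100 mm high, off to one side of the centrifuge; origin: centre of its underside; leave alone
- spirit_bottle: loose clear bottle with a white cap, 64 mm across, 140 mm high, behind the centrifuge; origin: centre of its underside; leave alone
- phone: loose grey handset lying flat, 150 x 48 x 20 mm, beside the centrifuge; origin: centre of its underside; leave alone

How it is judged (in metres and radians):
On the way, in this order (a step that is already met when the one before it is completed fails the run):
1. the lid is fully down (value of joint lid below 0.025 rad), for 0.2 s.
2. the round start key is pressed in with the lid down (value of joint start_key above 0.003 m and value of joint lid below 0.025 rad), for 0.05 s.
At the end, for the whole second after the job is handed in: The lid is down (within 0.025 rad of its stop, about 5 mm at the front edge), the start key has been pressed at least 3 of its 4 mm after the lid was down and is out again (within 1 mm), the stop key is out, and every loose thing is within 20 mm of where it was (value of joint lid below 0.025 rad and value of joint each of start_key, stop_key below 0.001 m and distance of each of tube_rack, tube_beaker, timer, needle_box, cotton_jar, spirit_bottle, phone from where it was at the start of the episode below 0.02 m); the robot touches nothing.
It fails at once if the start key is pressed while the lid is not down (value of joint start_key above 0.002 m and value of joint lid above 0.05 rad).
It fails at once if the stop key is pressed (value of joint stop_key above 0.002 m).
It fails at once if the lid is slammed: it comes down on the deck faster than 2.5 rad/s (about 0.45 m/s at its front edge) (velocity of joint lid below -2.5 rad/s and value of joint lid below 0.3 rad).
It fails at once if the lid is gripped or handled from inside (the fingers press on its inner face), or the lid or start key is pushed with the arm or the gripper's body instead of the fingers (contact force between the fingers and lid_c1 above 1 N or contact force between the arm and lid_c0 above 3 N or contact force between the arm and start_key_c0 above 3 N).
It fails at once if something else on the desk is lifted, carried or pushed more than 30 mm (distance of any of tube_rack, tube_beaker, timer, needle_box, cotton_jar, spirit_bottle, phone from where it was at the start of the episode above 0.03 m).
It also fails if it takes over 48 s, if anything falls off the work surface, if the arm or the gripper's body presses on something with over 40 N, if the wrist force passes 120 N, or if a joint passes its speed limit or range.

## Working session

There is one attempt and no reset: what is moved stays moved. The work goes in short steps, Python scripts to look and compute and a tool call to move; the robot and the scene stay as the last step left them, time stands still between calls to the robot, and variables do not carry over. Pictures are saved under pics/ and viewed, at most 10 in all, crops included, and the job is handed in when it is done.

Besides the shell and the picture viewer there is one more tool, called after "Request:" as name([rows], argument=value, ...), one row to a line, values as JSON. apply_moves: Moves the arm, as the interface text tells. Its arguments: {"type":"object","properties":{"targets":{"type":"array","items":{"type":"array"}},"squeeze":{"type":"number"}},"required":["targets"]}

```bash
mkdir -p pics
cat > h.py <<'E'
import numpy as np, cv2
from rig import ctrl, capture, camera_info
def cloud(name):
    ci=camera_info(name); im,d=capture(name)
    H,W=d.shape; f=H/2/np.tan(np.radians(ci["vfov"])/2)
    K=np.array([[f,0,ci["cx"]],[0,f,ci["cy"]],[0,0,1.]])
    uv=np.stack(np.meshgrid(np.arange(W),np.arange(H)),-1).reshape(-1,1,2).astype(np.float64)
    s=cv2.undistortPoints(uv,K,np.array([ci["k1"],0,0,0,0.])).reshape(H,W,2)
    P=np.dstack([s*d[...,None],d])
    T=np.array(ci["extrinsics"])
    return im,d,P@T[:3,:3].T+T[:3,3]
E
python3 - <<'E'
from h import *
for n in("scene","top"):
    im,d,P=cloud(n); cv2.imwrite(f"pics/{n}0.png",im); np.savez(f"{n}0.npz",im=im,d=d,P=P)
    ci=camera_info(n); print(n,np.round(ci["extrinsics"],2).tolist(),ci["vfov"],ci["k1"],(d==0).mean())
print(ctrl.sense())
E
```

```text
scene [[0.55, 0.61, -0.57, 1434.26], [0.84, -0.4, 0.37, -544.91], [-0.0, -0.68, -0.73, 1188.07], [0.0, 0.0, 0.0, 1.0]] 51.783966186087454 -0.021833613439805197 0.003945578231292517
top [[0.01, -0.99, 0.16, 341.94], [-1.0, -0.01, -0.0, -17.56], [0.0, -0.16, -0.99, 1646.39], [0.0, 0.0, 0.0, 1.0]] 44.72823978768305 -0.037721069086801035 0.003822278911564626
{'time_s': 0.1, 'joints': array([ 1.06362122e+00,  3.13414369e-01,  1.49836857e+00,  3.15234763e-05,
        1.33101256e+00, -2.23391236e-01]), 'dq': array([-0.00098735, -0.00172618, -0.00371876, -0.00044628, -0.00071033,
       -0.00105184]), 'tau': array([ 2.20851121e-03, -4.12903440e+01, -2.60144019e+01, -2.02455308e-04,
        3.03422472e-03, -2.81279290e-05]), 'eef_pos': array([146.85826248, 503.75866606, 198.27912429]), 'ee_rot': array([-2.29134447e-04,  1.41419978e-01,  9.89949508e-01, -5.56272556e-04]), 'force': array([ 0.94701537, -0.26393424, -0.7083988 ]), 'wrist_torque': array([-0.05773184,  0.00786339, -0.02668572]), 'grip_force': 0.0, 'grip_width': 1.0040306813527253}
```

View pics/scene0.png

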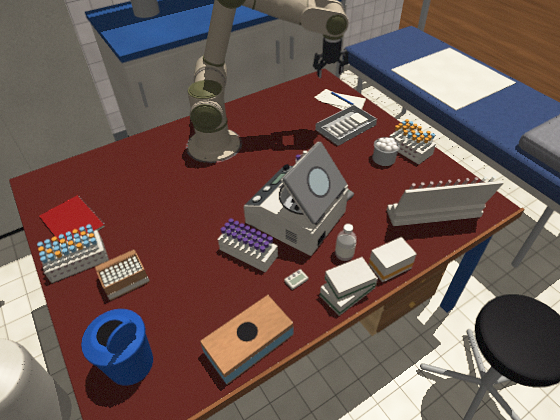

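View pics/top0.png

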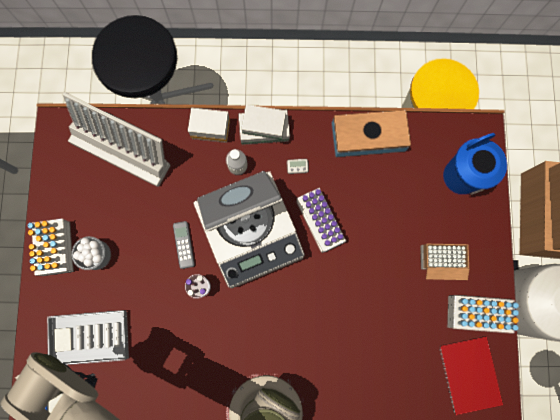

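The top view shows the centrifuge at about (248,235): start key near (290,248), stop key (270,256), knob (232,273), and the lid (240,195) open towards the back. The scene view agrees, with the lid's outer face looking back.

Run:
```python
from h import *
z=np.load("top0.npz"); im,d,P=z["im"],z["d"],z["P"]
crop=cv2.resize(im[160:310,170:350],None,fx=4,fy=4,interpolation=cv2.INTER_CUBIC); cv2.imwrite("pics/crop.png",crop)
g=im.min(2); 
# white blobs on panel
roi=np.zeros(g.shape,np.uint8); roi[236:280,220:305]=1
m=((g>170)&(roi>0)).astype(np.uint8)
n,l,s,c=cv2.connectedComponentsWithStats(m)
for i in range(1,n):
    if s[i,4]>8: print(s[i],c[i].round(1),P[l==i].mean(0).round(1),P[l==i][:,2].std().round(1))
def plane(p):
    for _ in range(6):
        c=p.mean(0); n=np.linalg.svd(p-c,full_matrices=False)[2][2]; n*=np.sign(n[2]); r=(p-c)@n; p=p[abs(r)<max(2.5*np.std(r),1.5)]
    return c,n,len(p),r.std()
# panel: dark grey
pm=(roi>0)&(g<110)&(g>30)&(P[...,2]>95)&(P[...,2]<140)
hsv=cv2.cvtColor(im,cv2.COLOR_BGR2HSV); pm&=hsv[...,1]<80
c,nn,k,r=plane(P[pm]); print("panel",c.round(1),nn.round(3),k,r, "tilt",np.degrees(np.arccos(nn[2])),"yaw",np.degrees(np.arctan2(-nn[1],-nn[0])))
# lid
z2=np.load("scene0.npz"); 
for nm,zz,R in(("top",z,(175,215,195,285)),("scene",z2,(140,225,280,350))):
    p=zz["P"][R[0]:R[1],R[2]:R[3]]; q=zz["im"][R[0]:R[1],R[2]:R[3]]
    hs=cv2.cvtColor(q,cv2.COLOR_BGR2HSV)
    mm=(hs[...,1]<60)&(p[...,2]>190)
    c,nn,k,r=plane(p[mm]); print(nm,"lid",c.round(1),nn.round(3),k,r,"angle",np.arccos(nn[2]),"yaw",np.degrees(np.arctan2(nn[1],nn[0])), p[mm].min(0).round(),p[mm].max(0).round())
```

```text
[220 236  34  28 420] [230.8 250.6] [487.7 107.8 143.3] 73.5
[230 236  30   9 152] [244.7 238.7] [529.2  70.1  97.6] 126.6
[260 236  27  12 121] [270.8 239.5] [519.8 -10.  163.3] 192.3
[286 245   8   8  56] [289.5 248.5] [495.2 -65.  153.6] 201.4
[255 246   4   4   9] [256.6 247.3] [498.9  32.2 138.1] 1.9
[268 253   8   7  39] [271.3 256.1] [474.3 -11.8 126.3] 4.5
panel [467.4  10.9 119.3] [-0.432 -0.187  0.882] 1410 3.0755960115115064 tilt 28.104311406702614 yaw 23.352737802436145
top lid [626.4  77.  247.3] [0.698 0.301 0.65 ] 1756 1.7361144462307947 angle 0.8630857083684821 yaw 23.37153216508961 [342. -39. 190.] [ 706.  203. 1646.]
scene lid [626.8  76.3 245.9] [0.698 0.299 0.651] 2127 2.147612596099928 angle 0.8624258416410621 yaw 23.193495768869763 [ 531. -545.  190.] [1434.  198. 1188.]
```

View pics/crop.png

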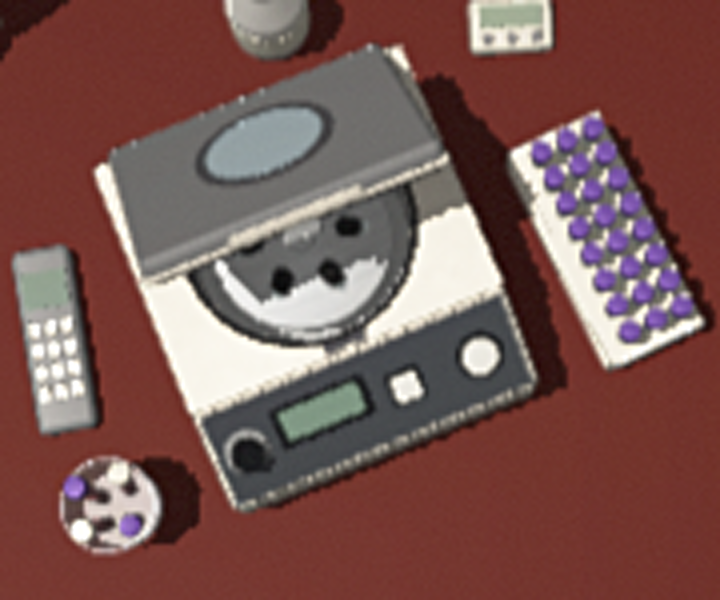

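```bash
cat >> h.py <<'E'
def ray(name,uv,zp):
    ci=camera_info(name); f=210/np.tan(np.radians(ci["vfov"])/2)
    K=np.array([[f,0,ci["cx"]],[0,f,ci["cy"]],[0,0,1.]])
    s=cv2.undistortPoints(np.array([[uv]],float),K,np.array([ci["k1"],0,0,0,0.])).ravel()
    T=np.array(ci["extrinsics"]); v=T[:3,:3]@[s[0],s[1],1]; return T[:3,3]+v*(zp-T[2,3])/v[2]
yaw=np.radians(23.3); Rz=np.array([[np.cos(yaw),-np.sin(yaw),0],[np.sin(yaw),np.cos(yaw),0],[0,0,1]])
E
python3 - <<'E'
from h import *
a=ray("top",(289.5,248.5),126); b=ray("top",(271.3,256.1),126)
print("start",a,"stop",b,np.linalg.norm(a-b),"yaw",np.degrees(np.arctan2(*( (a-b)[:2]*[1,-1]))) )
for p,o in((a,(-107,-90,126)),(b,(-107,-30,126))): print("origin",p-Rz@o)
O=((a-Rz@(-107,-90,126))+(b-Rz@(-107,-30,126)))/2
# check lid plane and edge points
h=O+Rz@(125,0,142); n=np.array([.698,.3,.6505]); c=np.array([626.6,76.6,246.6])
print("O",O,"hinge",h,"plane dist of hinge (24):",(c-h)@n)
th=.8627
print("lid_front",O+Rz@(125-185*np.cos(th)+24*np.sin(th),0,142+185*np.sin(th)+24*np.cos(th)))
for t in(.8627,.75,.6,.45,.3,.15,0,-.02):
    r=150; print(t,(O+Rz@(125-r*np.cos(t)+24*np.sin(t)+11,0,142+r*np.sin(t)+24*np.cos(t))).round(1))
z=np.load("top0.npz"); im,P=z["im"],z["P"]
m=(P[...,2]>270)&(P[...,2]<330)&(P[...,0]>450)&(abs(P[...,1]-50)<160); q=(P[m]-O)@Rz; print("lid top edge local",q.min(0),q.max(0),q[:,1].mean())
m=(abs(P[...,2]-140)<3)&(P[...,0]>450)&(P[...,0]<750)&(abs(P[...,1]-50)<160); q=(P[m]-O)@Rz; print("deck local",np.percentile(q,[2,98],axis=0))
E
```

```text
start [497.91503319 -65.92430553 126.        ] stop [474.46893447 -11.84102246 126.        ] 58.946764563812145 yaw 23.437619749641758
origin [560.58970076  59.05923756   0.        ]
origin [560.8763322   58.03573775   0.        ]
O [560.73301648  58.54748766   0.        ] hinge [675.53881415 107.99067548 142.        ] plane dist of hinge (24): 24.465805082315615
lid_front [581.77323012  67.60883522 298.13558925]
0.8627 [612.8  81.  271.5]
0.75 [599.9  75.4 261.8]
0.6 [584.4  68.7 246.5]
0.45 [571.2  63.  228.9]
0.3 [560.5  58.5 209.3]
0.15 [552.7  55.1 188.1]
0 [547.9  53.  166. ]
-0.02 [547.5  52.8 163. ]
lid top edge local [   1.41610868 -111.99708288  270.13211061] [ 54.1560856  111.34251115 303.47368633] 0.24021868256805584
deck local [[ -75.9645743  -123.45493067  137.13346914]
 [ 100.88497973  123.21713538  142.84198591]]
```

Request:
apply_moves([
  [0, [40, -40, 60], [0, 0, 6]],
  [0, [80, -80, 120], [0, 0, 12]],
  [0, [120, -120, 170], [0, 0, 18]],
  [0, [160, -160, 200], [0, 0, 24]],
  [0, [200, -200, 200], [0, 0, 30]],
  [0, [240, -240, 200], [0, 0, 36]],
  [0, [280, -280, 200], [0, 0, 39.5]],
  [0, [320, -320, 200], [0, 0, 39.5]],
  [0, [360, -360, 200], [0, 0, 39.5]],
  [0, [400, -400, 200], [0, 0, 39.5]],
  [0, [430, -430, 200], [0, 0, 39.5]],
  [0, [430, -430, 200], [0, 0, 39.5]],
  [0, [430, -430, 200], [0, 0, 39.5]],
  [0, [430, -430, 200], [0, 0, 39.5]],
])

```text
time_s: 1.5
eef_pos: [579.0, 70.7, 397.0]
ee_rot: [-0.001, -0.2, 0.98, 0.0]
force: [-0.1, 0.4, -0.7]
grip_width: 0.002
grip_force: 0.0
```

Request:
apply_moves([
  [0, [36, 7, -30], [0, 0, 0]],
  [0, [36, 7, -70], [0, 0, 0]],
  [0, [36, 7, -100], [0, 0, 0]],
  [0, [36, 7, -115], [0, 0, 0]],
  [0, [36, 7, -125], [0, 0, 0]],
  [0, [32, 5, -130], [0, 0, 0]],
  [0, [28, 3, -133], [0, 0, 0]],
  [0, [23, 1, -137], [0, 0, 0]],
  [0, [23, 1, -137], [0, 0, 0]],
])

```text
time_s: 2.4
eef_pos: [599.5, 74.7, 262.1]
ee_rot: [0.0, -0.201, 0.98, -0.0]
force: [-0.4, -0.1, 0.7]
grip_width: 0.003
grip_force: 0.0
```

Run:
```python
from h import *
print(ctrl.sense()["eef_pos"],ctrl.sense()["force"])
im,d,P=cloud("scene"); cv2.imwrite("pics/s1.png",cv2.resize(im[100:260,220:400],None,fx=4,fy=3.75)[:600])
```

```text
[599.50637162  74.72624588 262.14230132] [-0.39257383 -0.12482428  0.7163813 ]
```

View pics/s1.png

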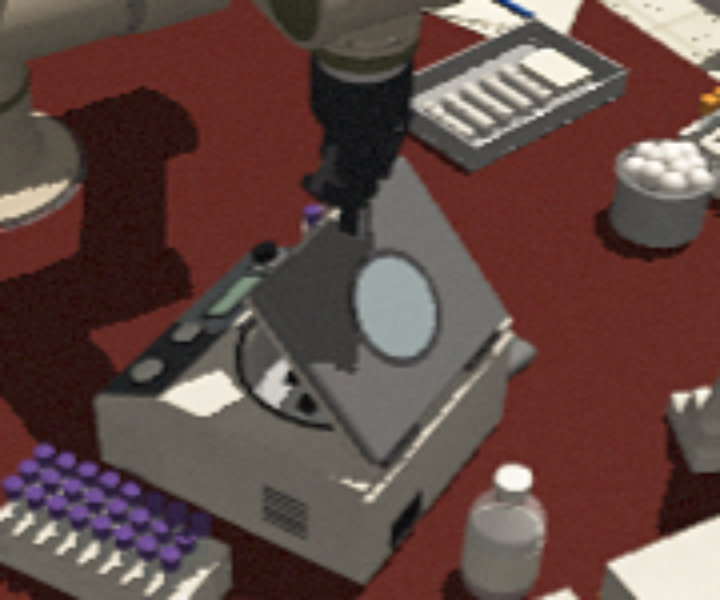

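The fingertips sit on the outer face behind the front edge at about (350,215), and the body is clear of the lid. I'll follow the arc down.

Request:
apply_moves([
  [0, [-8, -3, -8], [0, 0, 0]],
  [0, [-16, -6, -16], [0, 0, 0]],
  [0, [-23, -9, -25], [0, 0, 0]],
  [0, [-29, -12, -34], [0, 0, 0]],
  [0, [-35, -14, -44], [0, 0, 0]],
  [0, [-40, -16, -54], [0, 0, 0]],
  [0, [-44, -18, -64], [0, 0, 0]],
  [0, [-47, -20, -75], [0, 0, 0]],
  [0, [-49, -21, -82], [0, 0, 0]],
  [0, [-51, -21, -88], [0, 0, 0]],
  [0, [-52, -22, -93], [0, 0, 0]],
  [0, [-52, -22, -96], [0, 0, 0]],
  [0, [-52, -22, -98], [0, 0, 0]],
  [0, [-52, -22, -98], [0, 0, 0]],
])

```text
time_s: 3.85
eef_pos: [548.1, 53.1, 163.6]
ee_rot: [-0.0, -0.201, 0.98, 0.0]
force: [-0.2, -0.2, 0.1]
grip_width: -0.002
grip_force: 0.0
```

```bash
cat > lid.py <<'E'
from h import *
print(ctrl.sense()["eef_pos"],ctrl.sense()["force"])
O=np.array([560.7,58.5,0])
for n in("top","scene"):
    im,d,P=cloud(n); q=(P-O)@Rz
    m=(q[...,0]>-50)&(q[...,0]<90)&(abs(q[...,1])<105)&(abs(q[...,1])>55)&(q[...,2]>135)&(q[...,2]<215)
    p=q[m]; A=np.c_[p[:,0],np.ones(len(p))]
    for _ in range(5):
        w=np.linalg.lstsq(A,p[:,2],rcond=None)[0]; r=p[:,2]-A@w; k=abs(r)<max(2*r.std(),2); A,p=A[k],p[k]
    print(n,"slope angle",-np.arctan(w[0]),"z at x=-60",w@[-60,1],"at 125",w@[125,1],len(p))
cv2.imwrite("pics/s2.png",cv2.resize(im[100:260,220:400],None,fx=4,fy=3.75))
E
python3 lid.py
```

```text
[548.06924949  53.06045998 163.58174942] [-0.24398116 -0.21996145  0.10437117]
top slope angle 0.19939880402927682 z at x=-60 203.72591283138743 at 125 166.340333653648 592
scene slope angle 0.1953196265187941 z at x=-60 201.8822068325706 at 125 165.28145121804087 811
```

View pics/s2.png

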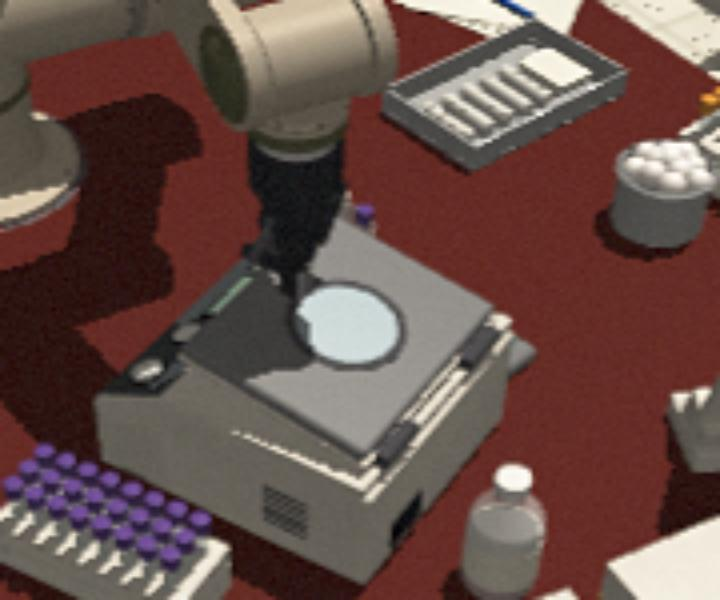

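The lid is only partly down, at about 0.2 rad, although the reported TCP is at 164 mm. I'll check where the fingertip really is.

Run:
```python
from h import *
O=np.array([560.7,58.5,0])
for n in("scene","top"):
    im,d,P=cloud(n); q=(P-O)@Rz
    tcp=Rz.T@(ctrl.sense()["eef_pos"]-O)
    print(n,"tcp local",tcp.round(1))
    m=(abs(q[...,0]-tcp[0])<30)&(abs(q[...,1]-tcp[1])<40)&(q[...,2]>150)&(q[...,2]<300)
    v,u=np.nonzero(m); 
    for z0 in range(150,300,10):
        k=(q[v,u,2]>=z0)&(q[v,u,2]<z0+10)
        if k.any(): print(z0,k.sum(),q[v,u][k].mean(0).round(0),im[v,u][k].mean(0).round(0),int(u[k].mean()),int(v[k].mean()))
im,d,P=cloud("wrist"); cv2.imwrite("pics/w.png",im)
q=(P-O)@Rz; print(q[::60,::80].round(0).tolist()[0:7:2])
```

```text
scene tcp local [-13.7  -0.  163.8]
180 56 [  6.   2. 188.] [154. 154. 148.] 298 181
190 170 [-13. -10. 194.] [96. 97. 96.] 292 179
200 28 [-17. -10. 205.] [53. 53. 54.] 291 177
210 13 [ -7.  -8. 216.] [51. 50. 52.] 293 175
220 12 [ -6.  -8. 223.] [53. 53. 54.] 294 173
230 12 [ -1.  -3. 236.] [60. 61. 63.] 296 170
240 38 [ -4.  -5. 246.] [40. 39. 40.] 294 168
250 24 [ -3.  -1. 257.] [33. 32. 32.] 295 165
260 29 [ -1.  -0. 265.] [26. 25. 24.] 296 163
270 23 [  2.  -6. 275.] [24. 23. 22.] 296 162
280 24 [  1. -11. 286.] [24. 24. 22.] 295 160
290 31 [  2. -11. 295.] [24. 23. 22.] 295 158
top tcp local [-13.7  -0.  163.9]
190 73 [-32.  16. 197.] [107. 110. 112.] 246 235
200 31 [-36.   9. 202.] [92. 93. 95.] 248 236
240 1 [-25.  29. 246.] [26. 26. 25.] 240 233
250 2 [-24.  32. 253.] [34. 31. 32.] 238 233
260 4 [-23.  36. 268.] [23. 21. 20.] 237 232
270 4 [-20.  37. 274.] [23. 21. 21.] 236 231
280 1 [-23.  40. 284.] [49. 48. 48.] 235 232
[[[-219.0, -298.0, -0.0], [-213.0, -208.0, -2.0], [-209.0, -123.0, -2.0], [-207.0, -40.0, -0.0], [-207.0, 41.0, -0.0], [-209.0, 123.0, -1.0], [-212.0, 208.0, -0.0]], [[-95.0, -330.0, -1.0], [-93.0, -191.0, 56.0], [-93.0, -85.0, 127.0], [-92.0, -28.0, 126.0], [-92.0, 28.0, 128.0], [-93.0, 85.0, 126.0], [-93.0, 178.0, 76.0]], [[61.0, -380.0, -1.0], [16.0, -191.0, 92.0], [-33.0, -65.0, 198.0], [-32.0, -22.0, 196.0], [-33.0, 21.0, 198.0], [-33.0, 64.0, 198.0], [60.0, 264.0, -1.0]], [[218.0, -387.0, 54.0], [269.0, -317.0, -1.0], [-26.0, -38.0, 271.0], [-31.0, -12.0, 275.0], [-32.0, 11.0, 276.0], [-26.0, 36.0, 271.0], [269.0, 317.0, -0.0]]]
```

View pics/w.png

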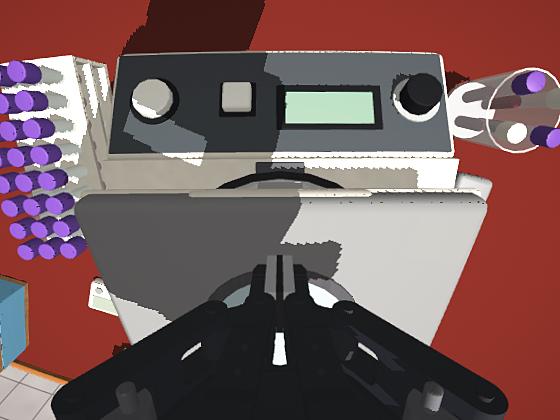

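The wrist view shows the shut fingers ending on the lid at about (280,255). I'll project the reported TCP into this view to see whether it agrees with the visible tip.

Run:
```python
from h import *
O=np.array([560.7,58.5,0])
s=ctrl.sense(); print(s["time_s"],s["eef_pos"],s["force"],s["wrist_torque"],s["tau"].round(2),s["joints"].round(3))
for n in("wrist","scene"):
    ci=camera_info(n); T=np.linalg.inv(np.array(ci["extrinsics"])); f=210/np.tan(np.radians(ci["vfov"])/2)
    for dz in(0,10,20,30,40,60):
        p=s["eef_pos"]+[0,0,dz]; c=T[:3,:3]@p+T[:3,3]; a=c[:2]/c[2]; a=a*(1+ci["k1"]*(a@a)); print(n,dz,f*a+[ci["cx"],ci["cy"]],c[2])
im,d,P=cloud("wrist"); q=(P-O)@Rz
for v in range(215,300,5): print(v,q[v,272].round(0),q[v,287].round(0),d[v,272],im[v,272])
```

```text
4.1 [548.10409652  53.04886089 163.86932311] [-0.86823515 -0.87199369 -0.28151563] [-0.06760151  0.00136264 -0.00087431] [ -0.   -44.51 -25.4    0.    -0.     0.  ] [-0.116  0.397  1.473  0.     1.272 -2.093]
wrist 0 [280.36845422 244.86403201] 192.4037191151524
wrist 10 [280.44202012 251.77221847] 182.94421985865668
wrist 20 [280.52346064 259.42513481] 173.48472060216096
wrist 30 [280.61408997 267.94807129] 164.02522134566524
wrist 40 [280.71552566 277.49551959] 154.56572208916953
wrist 60 [280.95937812 300.48403214] 135.64672357617806
scene 0 [293.25440979 184.47238295] 1478.1225089762945
scene 10 [293.26985974 182.34569896] 1470.8172091024462
scene 20 [293.28545801 180.19786741] 1463.5119092285981
scene 30 [293.30120668 178.02857834] 1456.2066093547496
scene 40 [293.31710789 175.83751586] 1448.9013094809015
scene 60 [293.34937664 171.38877652] 1434.290709733205
215 [-48.  -4. 201.] [-48.   3. 201.] 146.03812 [86 87 88]
220 [-45.  -5. 199.] [-46.   3. 201.] 149.56546 [87 87 89]
225 [-42.  -5. 199.] [-43.   3. 201.] 149.73375 [86 86 88]
230 [-39.  -5. 198.] [-39.   3. 198.] 151.45035 [86 87 88]
235 [-36.  -5. 198.] [-36.   3. 197.] 152.80435 [87 87 89]
240 [-33.  -5. 198.] [-32.   3. 196.] 154.2267 [87 88 89]
245 [-30.  -5. 197.] [-29.   3. 196.] 155.95451 [85 86 87]
250 [-26.  -5. 197.] [-98.  -1. 338.] 157.2404 [86 86 87]
255 [-25.  -5. 199.] [-25.   3. 200.] 155.29808 [101 101 101]
260 [-25.  -5. 206.] [-25.   3. 205.] 149.18906 [111 110 111]
265 [-25.  -4. 210.] [-25.   3. 210.] 144.71497 [111 110 111]
270 [-25.  -4. 216.] [-24.   3. 214.] 139.64056 [111 111 111]
275 [-25.  -4. 219.] [-25.   3. 220.] 136.75229 [111 110 112]
280 [-25.  -4. 224.] [-25.   3. 224.] 132.18265 [111 110 111]
285 [-25.  -4. 228.] [-24.   3. 227.] 128.13664 [111 110 111]
290 [-26.  -4. 233.] [-26.   2. 233.] 123.497894 [110 109 110]
295 [-27.  -4. 238.] [-26.   2. 237.] 118.16637 [111 112 113]
```

The finger really does run about 30 mm past the visible lid surface, with almost no force. I'll back off a little and see how the lid responds.

Request:
apply_moves([
  [0, [0, 0, 3], [0, 0, 0]],
  [0, [0, 0, 6], [0, 0, 0]],
  [0, [0, 0, 6], [0, 0, 0]],
])

```text
time_s: 4.45
eef_pos: [548.3, 53.0, 170.4]
ee_rot: [0.001, -0.201, 0.98, -0.0]
force: [0.1, 0.5, -0.2]
grip_width: -0.001
grip_force: 0.0
```

```bash
python3 lid.py
```

```text
[548.28378266  52.98263808 170.41371215] [ 0.13287074  0.51646851 -0.16792933]
top slope angle 0.19533300896263595 z at x=-60 203.57258089632398 at 125 166.96925261840346 589
scene slope angle 0.19872576383329793 z at x=-60 202.3314599362546 at 125 165.07546043254106 803
```

Request:
apply_moves([
  [0, [0, 0, 8], [0, 0, 0]],
  [0, [0, 0, 18], [0, 0, 0]],
  [0, [0, 0, 30], [0, 0, 0]],
  [0, [0, 0, 45], [0, 0, 0]],
  [0, [0, 0, 60], [0, 0, 0]],
  [0, [0, 0, 60], [0, 0, 0]],
])

```text
time_s: 5.15
eef_pos: [549.0, 52.9, 232.6]
ee_rot: [0.002, -0.201, 0.98, -0.001]
force: [-1.0, 0.7, -0.6]
grip_width: 0.003
grip_force: 0.0
```

```bash
python3 lid.py
python3 - <<'E'
from h import *
O=np.array([560.7,58.5,0])
im,d,P=cloud("wrist"); q=(P-O)@Rz; s=ctrl.sense(); print(s["eef_pos"])
for v in range(200,300,5): print(v,q[v,272].round(0),d[v,272].round(),im[v,272],q[v,240].round(0))
E
```

```text
[548.97826819  52.90880633 232.55684675] [-1.00179693  0.74764864 -0.57868825]
top slope angle 0.2008320647797717 z at x=-60 204.10275261321888 at 125 166.44111171369923 485
scene slope angle 0.20181974917389786 z at x=-60 202.5498606906628 at 125 164.69788724766562 831
[547.78850181  53.03729174 229.37650554]
200 [-35.  -6. 198.] 216.0 [112 115 116] [-35. -30. 199.]
205 [-31.  -6. 196.] 219.0 [81 81 82] [-31. -30. 198.]
210 [-27.  -6. 196.] 220.0 [81 81 83] [-27. -31. 196.]
215 [-22.  -6. 195.] 222.0 [80 81 82] [-22. -31. 195.]
220 [-19.  -6. 196.] 223.0 [80 80 82] [-18. -31. 194.]
225 [-13.  -6. 193.] 228.0 [47 47 47] [-13. -32. 194.]
230 [ -9.  -6. 194.] 228.0 [89 87 89] [ -9. -32. 193.]
235 [ -5.  -7. 193.] 231.0 [255 255 255] [ -4. -32. 192.]
240 [ -0.  -7. 193.] 231.0 [251 251 244] [  0. -32. 192.]
245 [  4.  -7. 192.] 234.0 [251 250 244] [  5. -33. 191.]
250 [  9.  -7. 192.] 236.0 [251 250 244] [ 10. -33. 191.]
255 [-25.  -5. 265.] 155.0 [123 122 117] [ 15. -33. 190.]
260 [-25.  -5. 271.] 150.0 [105 104 105] [ 20. -34. 189.]
265 [-25.  -4. 277.] 144.0 [104 103 104] [ 25. -34. 188.]
270 [-25.  -4. 281.] 141.0 [104 102 104] [ 31. -35. 186.]
275 [-25.  -4. 285.] 136.0 [105 104 105] [ 36. -35. 186.]
280 [-25.  -4. 290.] 133.0 [104 103 104] [ 43. -35. 184.]
285 [-25.  -4. 294.] 128.0 [105 103 104] [ 49. -36. 182.]
290 [-26.  -4. 299.] 124.0 [103 103 103] [ 55. -36. 181.]
295 [-26.  -4. 303.] 119.0 [104 104 105] [ 62. -37. 179.]
```

View pics/s2.png

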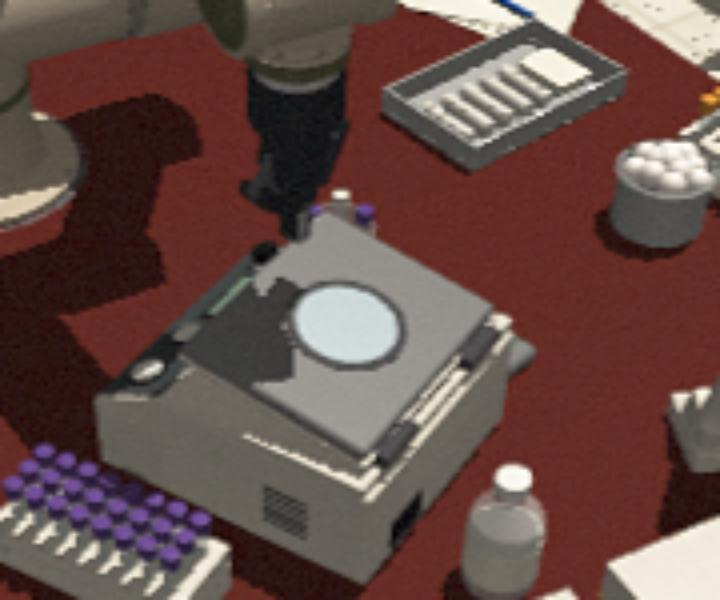

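The picture explains it. The visible fingertips (tip pixel near (295,235) here, wrist row 255) end about 33 mm short of the reported TCP. Contact was normal and the lid is simply still at 0.2 rad. I'll go about 33 mm lower.

Request:
apply_moves([
  [0, [0, 0, -25], [0, 0, 0]],
  [0, [0, 0, -45], [0, 0, 0]],
  [0, [0, 0, -58], [0, 0, 0]],
  [0, [0, 0, -66], [0, 0, 0]],
  [0, [0, 0, -72], [0, 0, 0]],
  [0, [0, 0, -78], [0, 0, 0]],
  [0, [0, 0, -83], [0, 0, 0]],
  [0, [0, 0, -88], [0, 0, 0]],
  [0, [0, 0, -92], [0, 0, 0]],
  [0, [0, 0, -95], [0, 0, 0]],
  [0, [0, 0, -97], [0, 0, 0]],
  [0, [0, 0, -98], [0, 0, 0]],
  [0, [0, 0, -98], [0, 0, 0]],
])

```text
time_s: 6.6
eef_pos: [548.1, 53.0, 133.5]
ee_rot: [0.0, -0.202, 0.979, -0.0]
force: [-6.9, -1.2, 14.7]
grip_width: -0.003
grip_force: 7.2
```

```bash
python3 lid.py
```

```text
[548.05001862  52.96690591 133.47374254] [-6.91366192 -1.19602253 14.7347396 ]
top slope angle -0.00017814974829875969 z at x=-60 166.49017534856023 at 125 166.52313305234415 642
scene slope angle -0.0008125528139486911 z at x=-60 164.25989632074786 at 125 164.41021862441139 692
```

The lid is down: slope about 0, with 15 N of contact. Now I'll lift, tilt 28° and hover over the start key.

Request:
apply_moves([
  [0, [0, 0, 15], [0, 0, 0]],
  [0, [0, 0, 45], [0, 0, 0]],
  [0, [0, 0, 80], [0, 0, 0]],
  [0, [-10, -25, 80], [2.8, -6.4, 0]],
  [0, [-25, -55, 80], [5.5, -12.8, 0]],
  [0, [-40, -85, 80], [8.3, -19.3, 0]],
  [0, [-55, -115, 80], [11.07, -25.7, 0]],
  [0, [-62, -124, 60], [11.07, -25.7, 0]],
  [0, [-62, -124, 30], [11.07, -25.7, 0]],
  [0, [-62, -124, 18], [11.07, -25.7, 0]],
  [0, [-62, -124, 18], [11.07, -25.7, 0]],
  [0, [-62, -124, 18], [11.07, -25.7, 0]],
])

```text
time_s: 7.9
eef_pos: [491.7, -64.2, 156.5]
ee_rot: [0.231, -0.192, 0.953, 0.046]
force: [-0.3, 0.9, 0.6]
grip_width: -0.003
grip_force: 0.0
```

```bash
python3 lid.py
python3 - <<'E'
from h import *
O=np.array([560.7,58.5,0]); s=ctrl.sense(); im,d,P=cloud("wrist"); cv2.imwrite("pics/w2.png",im)
q=(P-O)@Rz; n=np.array([-.4695,0,.8829]); h=(q-[-107,-90,126])@n
m=(im.min(2)>120)&(abs(h)<4)&(abs(q[...,1]+90)<25)&(abs(q[...,0]+107)<22); p=q[m]; print("key local",p.mean(0),np.percentile(p,[3,97],axis=0),m.sum())
print("world key",P[m].mean(0)); R=cv2
from scipy.spatial.transform import Rotation as Ro
w=s["ee_rot"]; M=Ro.from_quat([w[1],w[2],w[3],w[0]]).as_matrix(); print(s["eef_pos"],M[:,2],"tip local",Rz.T@(s["eef_pos"]-32.7*M[:,2]-O))
E
```

```text
[491.69315939 -64.20770977 156.45300403] [-0.26774005  0.879064    0.63393653]
top slope angle 0.00025317422098311397 z at x=-60 166.34709711557696 at 125 166.3002598836944 1419
scene slope angle 0.0029650696943465064 z at x=-60 164.87650586998313 at 125 164.32796636900778 751
key local [-110.23858467  -90.40933633  124.78804373] [[-120.07651848 -102.2081351   118.34898417]
 [ -99.70776668  -78.44033475  130.71794191]] 1014
world key [495.2127772  -68.14050417 124.78804373]
[491.68458025 -64.43635793 156.65391097] [ 0.42272005  0.17596352 -0.88901327] tip local [-126.98549199  -85.42885717  185.72464501]
```

View pics/w2.png

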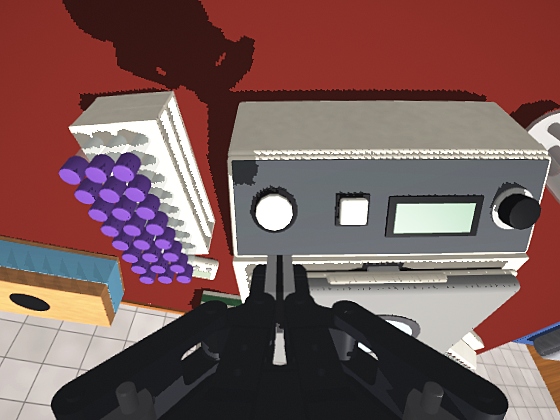

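The view is clear: round start key at (274,212), square stop key at (352,210), fingers lined up with the start key. I'll move to about 20 mm off along the key's axis and re-measure.

Request:
apply_moves([
  [0, [4, 0, -15], [0, 0, 0]],
  [0, [8, 0, -32], [0, 0, 0]],
  [0, [10.5, -0.5, -42.5], [0, 0, 0]],
  [0, [10.5, -0.5, -42.5], [0, 0, 0]],
  [0, [10.5, -0.5, -42.5], [0, 0, 0]],
  [0, [10.5, -0.5, -42.5], [0, 0, 0]],
])

```text
time_s: 8.65
eef_pos: [506.5, -59.6, 119.6]
ee_rot: [0.224, -0.187, 0.955, 0.043]
force: [0.7, 0.5, -0.0]
grip_width: -0.001
grip_force: 0.0
```

```bash
cat > k.py <<'E'
from h import *
from scipy.spatial.transform import Rotation as Ro
O=np.array([560.7,58.5,0]); s=ctrl.sense(); im,d,P=cloud("wrist"); cv2.imwrite("pics/w3.png",im)
w=s["ee_rot"]; M=Ro.from_quat([w[1],w[2],w[3],w[0]]).as_matrix(); print(s["eef_pos"],s["force"],M[:,2],"tip local",Rz.T@(s["eef_pos"]-32.7*M[:,2]-O))
n=-M[:,2]; k=O+Rz@(-108.5,-90.2,125.4); tip=s["eef_pos"]+32.7*n
print("tip->key along axis",(tip-k)@n,"lateral world",((k-tip)-n*((k-tip)@n)).round(1))
E
python3 k.py
```

```text
[506.48812999 -59.56215501 119.6417978 ] [ 0.72308061  0.54887915 -0.0293465 ] [ 0.41267197  0.16682958 -0.89547179] tip local [-111.04133892  -86.66328458  148.92372549]
tip->key along axis 22.23113336930922 lateral world [-5.4 -6.  -3.6]
```

View pics/w3.png

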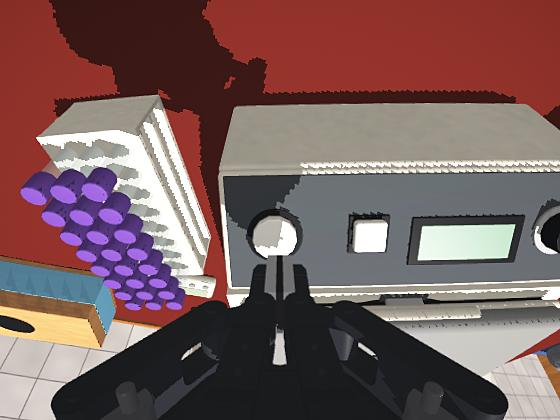

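```bash
python3 -c "
from h import *
s=ctrl.sense();print(s['joints'].round(3),s['dq'].round(3),s['eef_pos'])
from scipy.spatial.transform import Rotation as Ro
w=s['ee_rot'];print(Ro.from_quat([w[1],w[2],w[3],w[0]]).as_matrix().round(3))"
```

```text
[-0.564  0.18   1.988  0.546  0.769 -2.88 ] [-0.     0.     0.001 -0.    -0.002  0.001] [506.45379855 -59.53689721 119.60211501]
[[-0.829 -0.377  0.413]
 [-0.338  0.926  0.167]
 [-0.445 -0.001 -0.895]]
```

Joint 6 is at its range limit of -2.88. I'll back off along the axis and turn the tool -40° about the key's axis to free it.

Request:
apply_moves([
  [0, [-10, -4, 20], [0, 0, 0]],
  [0, [-20, -8, 42], [0, 0, 0]],
  [0, [-22, -9, 44], [3.4, 1.5, -7.1]],
  [0, [-22, -9, 44], [6.9, 3.0, -14.1]],
  [0, [-22, -9, 44], [10.3, 4.4, -21.2]],
  [0, [-22, -9, 44], [13.8, 5.9, -28.2]],
  [0, [-22, -9, 44], [17.2, 7.4, -35.3]],
  [0, [-22, -9, 44], [17.2, 7.4, -35.3]],
  [0, [-22, -9, 44], [17.2, 7.4, -35.3]],
  [0, [-22, -9, 44], [17.2, 7.4, -35.3]],
])

```text
time_s: 9.7
eef_pos: [484.3, -68.3, 163.1]
ee_rot: [0.191, 0.147, 0.962, 0.126]
force: [0.1, -0.1, -0.1]
grip_width: 0.001
grip_force: 0.0
```

```bash
python3 k.py; python3 -c "
from h import *
print(ctrl.sense()['joints'].round(3))"
```

```text
[484.28324104 -68.32724617 163.10256394] [ 0.0609303  -0.07042302 -0.1042755 ] [ 0.4047236   0.18533814 -0.89545998] tip local [-134.90301219  -86.58918506  192.38410538]
tip->key along axis 71.69502725493278 lateral world [-3.3 -6.2 -2.8]
[-0.624  0.08   1.971  0.509  0.917 -2.17 ]
```

Request:
apply_moves([
  [0, [0, -4, -5], [0.2, -1.6, -0.2]],
  [0, [6, -2, -18], [0.2, -1.6, -0.2]],
  [0, [12, 1, -33], [0.2, -1.6, -0.2]],
  [0, [18, 3.5, -49], [0.2, -1.6, -0.2]],
  [0, [18, 3.5, -49], [0.2, -1.6, -0.2]],
  [0, [18, 3.5, -49], [0.2, -1.6, -0.2]],
])

```text
time_s: 10.35
eef_pos: [502.3, -64.8, 114.2]
ee_rot: [0.204, 0.148, 0.959, 0.129]
force: [0.8, 0.6, 0.9]
grip_width: -0.0
grip_force: 0.0
```

```bash
python3 k.py
```

```text
[502.26726155 -64.76663458 114.22399741] [0.75148975 0.63192712 0.92573   ] [ 0.42976059  0.187492   -0.88326247] tip local [-117.75706918  -90.17330305  143.10668015]
tip->key along axis 19.97998300095367 lateral world [-0.1 -0.1 -0.1]
```

View pics/w3.png

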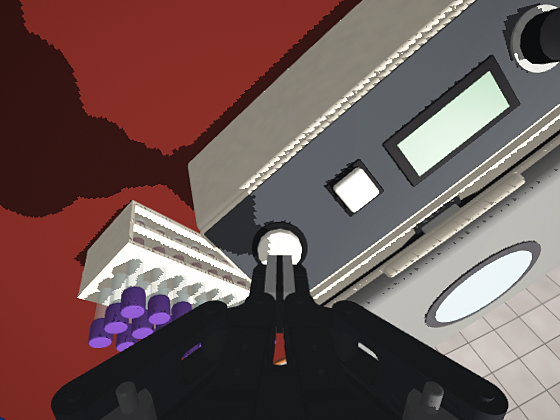

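The fingertips are lined up with the round key at (280,245); the square stop key at (356,190) is well clear. Now I'll press along the key's axis.

Request:
apply_moves([
  [0, [3.4, 1.5, -7], [0, 0, 0]],
  [0, [6.9, 3, -14.1], [0, 0, 0]],
  [0, [8.2, 3.5, -16.8], [0, 0, 0]],
  [0, [9.1, 3.9, -18.5], [0, 0, 0]],
  [0, [9.9, 4.3, -20.3], [0, 0, 0]],
  [0, [10.6, 4.6, -21.6], [0, 0, 0]],
  [0, [10.6, 4.6, -21.6], [0, 0, 0]],
  [0, [10.6, 4.6, -21.6], [0, 0, 0]],
])

```text
time_s: 11.2
eef_pos: [512.3, -60.4, 93.3]
ee_rot: [0.204, 0.148, 0.959, 0.129]
force: [-24.6, -4.1, 23.8]
grip_width: 0.001
grip_force: 15.7
```

Bottomed out: 32 N along the key's axis, well above the 4.7 N needed. I'll back away along the axis.

Request:
apply_moves([
  [0, [-1.7, -0.7, 3.5], [0, 0, 0]],
  [0, [-4.3, -1.9, 8.8], [0, 0, 0]],
  [0, [-13, -5.6, 26.5], [0, 0, 0]],
  [0, [-26, -11, 53], [0, 0, 0]],
  [0, [-43, -19, 88], [0, 0, 0]],
  [0, [-55, -24, 130], [0, 0, 0]],
  [0, [-55, -24, 150], [0, 0, 0]],
  [0, [-55, -24, 150], [0, 0, 0]],
  [0, [-55, -24, 150], [0, 0, 0]],
])

```text
time_s: 12.1
eef_pos: [457.7, -84.0, 241.7]
ee_rot: [0.204, 0.149, 0.959, 0.129]
force: [0.4, -0.3, -0.7]
grip_width: 0.001
grip_force: 0.0
```

```bash
python3 lid.py
python3 - <<'E'
from h import *
O=np.array([560.7,58.5,0]); im,d,P=cloud("wrist"); q=(P-O)@Rz; n=np.array([-.4695,0,.8829])
for nm,y in(("start",-90),("stop",-30)):
    h=(q-[-107,y,126])@n; m=(np.hypot(q[...,0]+109,q[...,1]-y)<8)&(abs(h)<12); print(nm,"height vs out",np.median(h[m]),m.sum())
z=np.load("top0.npz"); im,d,P=cloud("top")
D=abs(cv2.GaussianBlur(im,(3,3),0).astype(int)-cv2.GaussianBlur(z["im"],(3,3),0)).max(2)
for nm,(x0,y0,x1,y1) in dict(rack=(297,187,347,252),beaker=(183,272,212,300),timer=(286,157,310,175),needle=(420,240,470,280),jar=(72,236,112,272),bottle=(225,147,248,175),phone=(172,220,195,270)).items(): print(nm,(D[y0:y1,x0:x1]>50).mean().round(3))
E
```

```text
[457.7275236  -84.02949318 241.74364513] [ 0.36629835 -0.2559852  -0.71179187]
top slope angle 0.0021788733848286932 z at x=-60 166.43557091620207 at 125 166.03247870211658 1381
scene slope angle 0.0002969850697518208 z at x=-60 164.53779056020005 at 125 164.48284832068066 770
start height vs out 0.5925983631969365 200
stop height vs out 0.68933413200954 239
rack 0.019
beaker 0.0
timer 0.0
needle 0.0
jar 0.0
bottle 0.0
phone 0.0
```

Lid down, both keys out, and nothing else moved, so I'm handing in.

```bash
python3 -c "
from rig import ctrl
print(ctrl.finish_job())"
```

```text
the job is handed in; nothing more can be done
None
```

The lid is fully down, the start key was pressed to its stop and is out again, the stop key is out, nothing else on the desk shows any sign of having moved, and the job is handed in; the hand-in gave no verdict.

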